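# Set a flanged shaft up in the run-out gauge

## Task

Set up the tall flanged shaft for its run-out check: lift it off the tray, park it leaning in the angled rest with its flange on the ledge, and let go so that you can change your grip from its end to its side. Then lay it in the two vees of the gauge with its flange up against the end stop, and let go. Put it down gently each time, without dropping it, and leave the other loose parts and things on the bench where they are.

Things in the scene. Friction and masses are not known exactly. Their poses are not given: they have to be found in the camera images.
- shaft: The shaft to set up: plain aluminium, 150 mm long, 0.18 kg, standing on its flange in a shallow grey tray; the tallest of the three parts there. Flange at its foot: diameter 60 mm, 8 mm thick; from it a round shank of diameter 20 mm runs to the free end. Origin: centre of the flange's underside; z runs along the shank to the free end. Centre of mass 51 mm along z.
- tray: Fixed grey tray, 230 by 190 mm: floor 5 mm above the bench, rim 22 mm high. Origin: centre of its underside.
- rest_seat (a point): Middle of the angled rest's ledge, 46 mm above the bench: the centre of the flange's underside sits here when parked. z of this frame is up. A parked shaft leans 45 degrees: its axis runs from here along (0, -0.707, 0.707) of this frame, so the flange is low at +y and the free end high at -y. The ledge is 70 mm wide, square to that axis.
- rest_vee (a point): Where the shank lies in the rest's vee: on the parked axis, 91 mm from rest_seat, same frame. The vee is 90 degrees, open towards (0, 0.707, 0.707), 14 mm thick along the axis, 59 mm wide overall, reaching up to the axis. The block ends 102 mm from rest_seat; the last 48 mm of the shank stick out free on all sides, room for a finger above and one below.
- rest_grip (a point): Clear place for a side grip on the parked shank: on its axis, 56 mm from rest_seat, same frame, reached from the open side along (0, -0.707, -0.707). Within 25 mm either way along the shank nothing stands beside it; the block's inclined face lies 30.5 mm under the axis (the flange's rim lies on it).
- rest: The angled rest: fixed dark steel block with a 45 degree face, base plate 90 mm (x) by 165 mm (y), 12 mm thick; 116 mm high overall (at the vee). Origin: centre of its underside.
- gauge_stop (a point): Centre of the flat face of the gauge's stop button, 56 mm above the bench, on a post 40 mm wide that ends 11 mm above it. z is up, x points along the gauge into the stop. A shaft that is home lies level on this x axis: flange underside against this point, free end 150 mm away at -x. A dial indicator stands at +y: x = -25 to 17 mm, its tip 39 mm from the axis, its top 9 mm above the axis.
- gauge_vee1 (a point): Where the shank lies in the vee nearer the stop: on the gauge's axis, 27 mm from the stop face. Vee 90 degrees, open upwards, 10 mm thick along the axis, 59 mm wide overall, reaching up to the axis; the flange goes between it and the stop (22 mm of room). The gauge's base plate is fixed, 250 by 90 mm, its top 41 mm under the axis.
- gauge_vee2 (a point): Where the shank lies in the other vee: on the gauge's axis, 115 mm from the stop face. Vee 90 degrees, 14 mm thick, else like the first. Between the two vees the space beside and under the shank is free down to the base plate. When home, the free end sticks out 28 mm past this vee, with nothing behind it above the base plate.
- short_shaft: A shorter flanged shaft (95 mm tall, flange diameter 60 mm), upright in the tray: leave it. Origin: centre of its underside.
- blank: A dark steel gear blank with a hub (diameter 60 mm, 50 mm tall) in the tray: leave it. Origin: centre of its underside.
- setting_ring: A steel setting ring lying on the bench, diameter 72 mm, 28 mm high: leave it. Origin: centre of its underside.
- mouse: A black computer mouse on a thin mat, 105 by 58 mm, 33 mm high: leave it. Origin: centre of its underside.
- cradle2: An empty yellow gauge cradle at the left of the bench, 90 by 45 mm, 55 mm high: leave it. Origin: centre of its underside.
- screwdriver: A screwdriver lying on the bench near the robot, 190 mm long: leave it. Its origin lies on it.
Not all that is in view belongs to the job. Leave any green look-alike of the rest alone. Leave any pink look-alike of the shaft alone.

How it is judged:
On the way:
1. the shaft is parked in the angled rest, flange on the ledge, and let go (distance between shaft and rest_seat below 0.008 m and angle between shaft's own z axis and vertical between 0.68 and 0.89 rad and linear speed of shaft below 0.03 m/s and contact force between the fingers and shaft below 0.1 N), for 0.2 s.
At the end, for the whole second after the job is handed in: The shaft lies at rest in both vees of the gauge, let go: its axis within 0.06 rad of the gauge's, the centre of its flange's underside within 4 mm of the stop button's face and of the axis sideways and up and down (x of shaft in the frame of gauge_stop between -0.004 and 0.003 m and y of shaft in the frame of gauge_stop between -0.004 and 0.004 m and z of shaft in the frame of gauge_stop between -0.004 and 0.004 m and angle between the z axis of shaft and the x axis of gauge_stop, either way round below 0.06 rad and linear speed of shaft below 0.02 m/s and contact force between the fingers and shaft below 0.1 N); the robot touches nothing.
It fails at once if the shaft is dropped or knocked over: it moves faster than 0.6 m/s while no finger touches it (contact force between the fingers and shaft below 0.01 N and linear speed of shaft above 0.6 m/s).
It fails at once if another part, the ring, the mouse, the cradle or the screwdriver is shifted by more than 20 mm (distance of any of short_shaft, blank, setting_ring, mouse, cradle2, screwdriver from where it was at the start of the episode above 0.02 m).
It also fails if it takes over 58 s, if anything falls off the work surface, if the arm or the gripper's body presses on something with over 40 N, if the wrist force passes 120 N, or if a joint passes its speed limit or range.

## Robot

A 6-joint arm with a two-finger parallel gripper is mounted at the origin on the work surface. World frame = base frame: x ahead of the robot, y to its left, z up, the work surface at z = 0. Lengths are in m, angles in rad, forces in N, time in s.
With the tool pointing down it reaches from about 0.425 to 0.95 m from the base axis. Payload 14.7 kg.
Tool frame: the origin (TCP) lies between the finger pads; the fingertips stand 22 mm ahead of it and the grasp point (between the pads) lies 3 mm ahead of it; z points along the fingers, y is the line along which they close (so a half turn about z gives the same grasp; the last joint's range is limited). The gripper opens to 85 mm and grips with 20 to 120 N. Pads are 22 mm wide; open, the fingers measure 114 mm over their backs; the gripper's body (76 mm by 85 mm) begins 54 mm behind the grasp point. The pads swing forward as they close: fully open they stand 13 mm farther back than shut.
Start: joints at [-1.303, 0.48, 1.596, -0, 1.065, -0.047], TCP at [0.201, -0.618, 0.253] pointing down, gripper open.
Joint ranges: [-2.75, 2.75], [-0.82, 2.05], [0.23, 2.67], [-1.56, 4.7], [0.09, 2.69], [-2.92, 2.92]. Speed limits (rad/s): [1.89, 1.89, 2.39, 3.01, 3.01, 3.01].

## Interface

Orientations are given as a unit quaternion [x, y, z, w].
In Python, from cell import get_state, grab_frame, finish_job gives the robot as it stands.
- The arm moves only by the tool play_rows, never from a script. Its argument "rows" is one flat list of numbers, 7 for each row, row after row: the shift along the tool's x, y, z in m, then the turn, a rotation vector about the tool's x, y, z in degrees, then the opening, from 0 (shut) to 1 (fully open). A call has 1 to 8 rows; each row shifts and turns the commanded pose from where the row before left it, along the tool's axes as they then stand; what a row does not reach is not made up. A row lasts 1/12 s, in which the tool goes at most 41.7 mm and 7.16 degrees, less where a joint would pass 70% of its speed; a pose out of reach is approached as far as the arm can. A call is refused whole if a number of a shift passes 0.0417 or a number of a turn 7.16, either way. A call with a gripper value outside its range is refused whole. The fingers move at their own pace and stop on an object; "grip_force" is the grip in N (left out, the last holds). Time passes only in rows, so rows that do not move let the fingers close. It gives the time, the measured TCP pose, the force, the opening and the grip force at its end, in the units of the state.
- get_state(): the state, without advancing time (a new reading comes with each control period).
- grab_frame(name): name is "scene" or "top" or "wrist"; returns a dict with "img" (400x640x3 uint8, blue, green, red), "fx", "fy", "cx", "cy" (pixels), "cam_to_world" (4x4, takes a point from camera to world coordinates); the wrist camera has in their place "tool_from_camera" (4x4, takes a point from camera to tool coordinates, whose origin is the TCP and whose axes are the flange's). Camera axes: x right, y down, z forward; pixel columns grow to the right and rows downward; lengths in m; the calibration is good to about 2 mm. A picture is of the moment at which its call begins: read the wrist's pose just before it. There is no depth.
- finish_job(): hands the job in; it is judged then, once.
The state is a dict: "clock": time; "joint_positions": joint angles; "qd": joint speeds; "tau": joint torques, N m; "tcp_pos": TCP position; "orientation": TCP orientation; "force": force on the tool from outside, world axes, zero at the start; "wrist_torque": the same for the moment, N m; "grip_width": finger opening in m; "finger_force": force on a finger pad.
Only numpy, scipy, OpenCV 4.12 (cv2) and the standard library are available. Lean on these libraries where they do the work, as an engineer would, in place of code of your own. Each camera call takes 0.05 s, during which the arm holds its last target. There are 200 camera calls.

## Working session

There is one attempt and no reset: what is moved stays moved. The work goes in short steps, Python scripts to look and compute and a tool call to move; the robot and the scene stay as the last step left them, time stands still between calls to the robot, and variables do not carry over. Pictures are saved under pics/ and viewed, at most 10 in all, crops included, and the job is handed in when it is done.

Besides the shell and the picture viewer there is one more tool, called by a JSON object that holds its "fn" and its "kwargs", one argument or row to a line. play_rows: Moves the arm, as the interface text tells. Its arguments: {"type":"object","properties":{"rows":{"type":"array"},"grip_force":{"type":"number"}},"required":["rows"]}

```bash
mkdir -p pics
python3 - <<'E'
from cell import *
import cv2,numpy as np
np.set_printoptions(precision=4,suppress=True)
for n in("scene","top"):
    f=grab_frame(n); cv2.imwrite(f"pics/{n}0.png",f["img"]); print(n,f["fx"],f["fy"],f["cx"],f["cy"]);print(np.array(f["cam_to_world"]))
    np.savez(f"{n}.npz",**f)
f=grab_frame("wrist");print(np.array(f["tool_from_camera"]))
s=get_state();print(s["tcp_pos"],s["orientation"],s["clock"],s["grip_width"])
E
```

```text
scene 498.70792011359254 498.70792011359254 312.11403890413794 203.4109057431585
[[-0.3379  0.779  -0.5282  1.4079]
 [ 0.9411  0.271  -0.2023  0.3484]
 [-0.0145 -0.5654 -0.8247  1.4922]
 [ 0.      0.      0.      1.    ]]
top 483.0855482293114 483.0855482293114 323.8639686096605 198.70477016585212
[[-0.0119 -0.9931  0.1167  0.3015]
 [-0.9998  0.0139  0.0157 -0.0003]
 [-0.0172 -0.1165 -0.993   1.6029]
 [ 0.      0.      0.      1.    ]]
[[ 0.0005 -0.9618 -0.2736  0.0699]
 [ 1.      0.0003  0.0008  0.0002]
 [-0.0007 -0.2736  0.9618 -0.1207]
 [ 0.      0.      0.      1.    ]]
[ 0.2012 -0.6178  0.2528] [ 0.9876  0.1568 -0.0001 -0.0005] 0.15 0.08529829812227759
```

View pics/scene0.png

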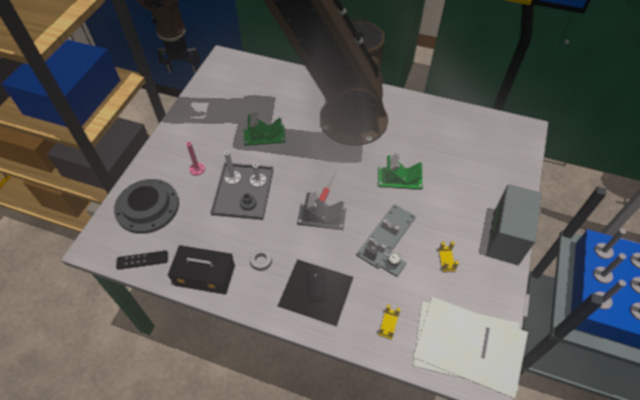

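View pics/top0.png

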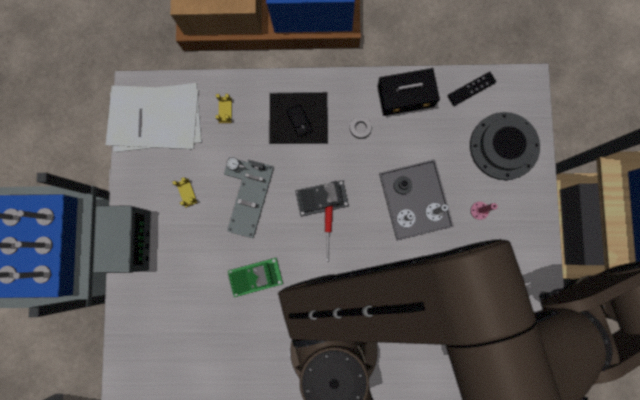

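Run:
```python
import cv2
a=cv2.imread("pics/top0.png")[140:250,215:465];cv2.imwrite("pics/t1.png",cv2.resize(a,None,fx=3.2,fy=3.2,interpolation=cv2.INTER_CUBIC))
a=cv2.imread("pics/scene0.png")[130:280,205:425];cv2.imwrite("pics/s1.png",cv2.resize(a,None,fx=3.6,fy=3.6,interpolation=cv2.INTER_CUBIC))
```

```text
(no output)
```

View pics/t1.png

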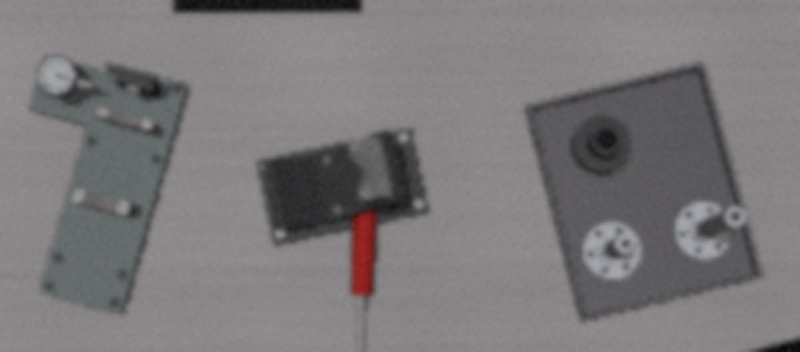

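View pics/s1.png

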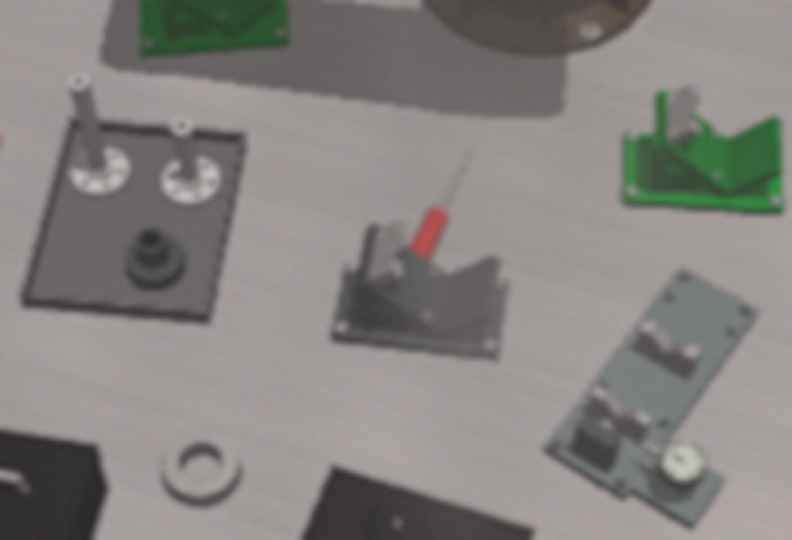

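The candidates for the shaft, in the top view, are:
- The aluminium part at (435,212), with its end at (445,207).
- The aluminium part at (406,217).
- The pink part at (483,210).

The first has by far the longest shank and isn't pink, so it is the shaft. The rest is the dark grey block at (322,198); the two green ones are decoys. The gauge is at (250,198), with its stop at the far end and its dial on the left.

```bash
cat > h.py <<'E'
from cell import *
import numpy as np, cv2
from scipy.spatial.transform import Rotation as Rn
np.set_printoptions(precision=4,suppress=True)
def ray(f,T,p):
    d=T[:3,:3]@np.array([(p[0]-f["cx"])/f["fx"],(p[1]-f["cy"])/f["fy"],1]); return T[:3,3],d
def plane(f,T,p,z):
    o,d=ray(f,T,p); return o+d*(z-o[2])/d[2]
def tool():
    s=get_state();T=np.eye(4);T[:3,:3]=Rn.from_quat(s["orientation"]).as_matrix();T[:3,3]=s["tcp_pos"];return T
def wrist(name):
    T=tool();f=grab_frame("wrist");f=dict(f);f["T"]=T@np.array(f["tool_from_camera"]);np.savez(name+".npz",**f);cv2.imwrite(f"pics/{name}.png",f["img"]);return f
def proj(f,T,P):
    c=np.linalg.inv(T)@np.append(P,1);return np.array([f["fx"]*c[0]/c[2]+f["cx"],f["fy"]*c[1]/c[2]+f["cy"]])
def down(yaw):
    c,s=np.cos(yaw),np.sin(yaw);return np.array([[c,s,0],[s,-c,0],[0,0,-1.]])
def go(P,R):
    T=tool();print("shift(tool mm)",T[:3,:3].T@(np.array(P)-T[:3,3])*1e3,"turn deg",Rn.from_matrix(T[:3,:3].T@R).as_rotvec(degrees=True))
    s=get_state();print("j",np.array(s["joint_positions"]),"F",s["force"],"t",s["clock"],"w",s["grip_width"])
E
python3 - <<'E'
from h import *
f=np.load("top.npz");T=f["cam_to_world"]
q=lambda x,y,z:plane(f,T,(215+x/3.2,140+y/3.2),z)
print("shaft",q(705,230,.013),q(735,216,.155))
print("short",q(612,250,.013))
print("stop",q(135,85,.056),"v1",q(128,120,.056),"v2",q(103,203,.056))
for p in [(275,242),(425,210),(408,130),(262,160)]:print("rest",q(*p,.012))
go(list(q(735,216,.155)[:2])+[.3],down(1.78))
E
```

```text
shaft [ 0.4395 -0.3414  0.013 ] [ 0.44   -0.3394  0.155 ]
short [ 0.4202 -0.2454  0.013 ]
stop [0.5917 0.2401 0.056 ] v1 [0.5557 0.2471 0.056 ] v2 [0.4713 0.272  0.056 ]
rest [0.4331 0.1013 0.012 ]
rest [ 0.4642 -0.0541  0.012 ]
rest [ 0.5481 -0.0379  0.012 ]
rest [0.5188 0.1143 0.012 ]
shift(tool mm) [ 313.2267 -190.7766  -46.9888] turn deg [ -0.041   -0.0397 -83.9498]
j [-1.3026  0.4807  1.5967 -0.      1.0651 -0.0466] F [ 0.1445 -0.1371 -0.3508] t 0.15 w 0.08529829812227759
```

```bash
cat >> h.py <<'E'
def rows(P,R,n,w,T=None):
    "straight line + constant turn in n rows, from the present pose or T"
    T=tool() if T is None else T
    rv=Rn.from_matrix(T[:3,:3].T@R).as_rotvec(); d=(np.array(P)-T[:3,3])/n
    for i in range(n):
        Ri=T[:3,:3]@Rn.from_rotvec(rv*i/n).as_matrix()
        print(",".join("%g"%v for v in list(np.round(Ri.T@d,4))+list(np.round(np.degrees(rv)/n,2))+[w]),end=",\n" )
    s=get_state();print("j",np.array(s["joint_positions"]),"F",np.array(s["force"]),"t",s["clock"],"w",s["grip_width"],"tcp",s["tcp_pos"])
E
python3 - <<'E'
from h import *
rows([.43,-.36,.36],down(1.10),8,1)
A=np.eye(4);A[:3,:3]=down(1.1);A[:3,3]=[.43,-.36,.36]
rows([.48,.0,.40],down(1.78),10,1,A)
E
```

```text
0.0372,-0.0218,-0.0134,-0.01,-0,-5.62,1,
0.0391,-0.018,-0.0134,-0.01,-0,-5.62,1,
0.0407,-0.0141,-0.0134,-0.01,-0,-5.62,1,
0.0419,-0.0101,-0.0134,-0.01,-0,-5.62,1,
0.0427,-0.0059,-0.0134,-0.01,-0,-5.62,1,
0.0431,-0.0017,-0.0134,-0.01,-0,-5.62,1,
0.043,0.0025,-0.0134,-0.01,-0,-5.62,1,
0.0426,0.0067,-0.0134,-0.01,-0,-5.62,1,
j [-1.3026  0.4807  1.5967 -0.      1.0651 -0.0466] F [ 0.1445 -0.1371 -0.3508] t 0.15 w 0.08529829812227759 tcp [ 0.2012 -0.6178  0.2528]
0.0344,-0.0119,-0.004,0,0,-3.9,1,
0.0351,-0.0095,-0.004,0,0,-3.9,1,
0.0356,-0.0071,-0.004,0,0,-3.9,1,
0.036,-0.0047,-0.004,0,0,-3.9,1,
0.0363,-0.0022,-0.004,0,0,-3.9,1,
0.0363,0.0003,-0.004,0,0,-3.9,1,
0.0362,0.0027,-0.004,0,0,-3.9,1,
0.036,0.0052,-0.004,0,0,-3.9,1,
0.0355,0.0076,-0.004,0,0,-3.9,1,
0.0349,0.01,-0.004,0,0,-3.9,1,
j [-1.3026  0.4807  1.5967 -0.      1.0651 -0.0466] F [ 0.1445 -0.1371 -0.3508] t 0.15 w 0.08529829812227759 tcp [ 0.2012 -0.6178  0.2528]
```

Raising and swinging towards the middle, with the turn included.

{"fn": "play_rows", "kwargs": {
  "rows": [0.033,-0.019,-0.012,0,0,-5.6,1,0.035,-0.016,-0.012,0,0,-5.6,1,0.036,-0.0125,-0.012,0,0,-5.6,1,0.037,-0.009,-0.012,0,0,-5.6,1,0.038,-0.005,-0.012,0,0,-5.6,1,0.038,-0.0015,-0.012,0,0,-5.6,1,0.038,0.002,-0.012,0,0,-5.6,1,0.038,0.006,-0.012,0,0,-5.6,1]
}}

```text
clock: 0.82
tcp_pos: [0.4054, -0.3883, 0.3498]
orientation: [0.852, 0.523, -0.0, -0.0]
force: [1.1, -0.8, 0.5]
grip_width: 0.0856
finger_force: 0.0
```

Run:
```python
from h import *
rows([.48,.03,.40],down(1.78),11,1)
```

```text
0.037,-0.0112,-0.0046,-0,-0,-3.54,1,
0.0376,-0.0089,-0.0046,-0,-0,-3.54,1,
0.0381,-0.0065,-0.0046,-0,-0,-3.54,1,
0.0384,-0.0042,-0.0046,-0,-0,-3.54,1,
0.0386,-0.0018,-0.0046,-0,-0,-3.54,1,
0.0386,0.0006,-0.0046,-0,-0,-3.54,1,
0.0385,0.003,-0.0046,-0,-0,-3.54,1,
0.0383,0.0053,-0.0046,-0,-0,-3.54,1,
0.0379,0.0077,-0.0046,-0,-0,-3.54,1,
0.0373,0.01,-0.0046,-0,-0,-3.54,1,
0.0366,0.0123,-0.0046,-0,-0,-3.54,1,
j [-0.8178  0.269   1.6775 -0.      1.1953 -0.3483] F [ 1.1097 -0.7851  0.5371] t 0.8167 w 0.08560836562688358 tcp [ 0.4054 -0.3883  0.3498]
```

{"fn": "play_rows", "kwargs": {
  "rows": [0.037,-0.011,-0.0046,0,0,-3.5,1,0.0376,-0.009,-0.0046,0,0,-3.5,1,0.038,-0.0065,-0.0046,0,0,-3.5,1,0.0384,-0.004,-0.0046,0,0,-3.5,1,0.0386,-0.002,-0.0046,0,0,-3.5,1,0.0386,0.0006,-0.0046,0,0,-3.5,1,0.0385,0.003,-0.0046,0,0,-3.5,1,0.0383,0.005,-0.0046,0,0,-3.5,1]
}}

```text
clock: 1.48
tcp_pos: [0.4604, -0.0843, 0.3863]
orientation: [0.701, 0.713, 0.0, 0.0]
force: [0.8, -0.5, 0.4]
grip_width: 0.0854
finger_force: 0.0
```

{"fn": "play_rows", "kwargs": {
  "rows": [0.037,0.0077,-0.0046,0,0,-3.5,1,0.037,0.01,-0.0046,0,0,-3.5,1,0.03,0.01,0,0,0,-3.5,1,0.01,0,0,0,0,0,1,0,0,0,0,0,0,1,0,0,0,0,0,0,1,0,0,0,0,0,0,1]
}}

```text
clock: 2.07
tcp_pos: [0.4786, 0.0286, 0.3952]
orientation: [0.634, 0.773, -0.0, 0.0]
force: [-0.1, -0.8, -1.0]
grip_width: 0.0854
finger_force: 0.0
```

Run:
```python
from h import *
f=wrist("w1");print(f["fx"],f["T"][:3,3])
go([.48,.03,.4],down(1.78))
```

```text
300.5117270569384 [0.466  0.0965 0.5158]
shift(tool mm) [ 1.2799  1.617  -4.8176] turn deg [-0.0205  0.0146 -0.7395]
j [-0.0037  0.1085  1.7709 -0.0003  1.2625 -0.1999] F [ 0.1835 -0.4494  1.1193] t 2.1167 w 0.08528542930306486
```

View pics/w1.png

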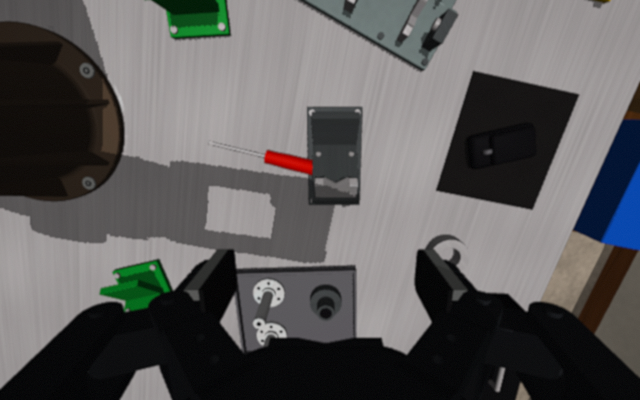

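The wrist view shows the rest at (334,155), vee at its lower end (337,187), and the gauge at the top right, partly cut off. I'll move closer so both are in view.

{"fn": "play_rows", "kwargs": {
  "rows": [0.02,0,0.018,0,0,-1,1,0.02,0,0.018,0,0,0,1,0.02,0,0.018,0,0,0,1,0.02,0,0.018,0,0,0,1,0.02,0,0.018,0,0,0,1,0.02,0,0.018,0,0,0,1,0,0,0,0,0,0,1,0,0,0,0,0,0,1]
}}

```text
clock: 2.78
tcp_pos: [0.4531, 0.1463, 0.2866]
orientation: [0.627, 0.779, -0.001, -0.001]
force: [0.8, -0.4, 0.2]
grip_width: 0.0856
finger_force: 0.0
```

{"fn": "play_rows", "kwargs": {
  "rows": [0,0,0,0,0,0,1,0,0,0,0,0,0,1,0,0,0,0,0,0,1]
}}

```text
clock: 3.03
tcp_pos: [0.4542, 0.146, 0.288]
orientation: [0.628, 0.779, 0.0, 0.0]
force: [-0.5, -0.4, -0.9]
grip_width: 0.0854
finger_force: 0.0
```

Run:
```python
from h import *
f=wrist("w2");print(f["T"])
im=f["img"]; T=f["T"]
a=proj(f,T,[.5,.26,.05]);b=proj(f,T,[.49,.03,.05]);print(a,b)
x0,x1,y0,y1=160,460,20,250
x0=int(min(a[0],b[0])-110);y0=int(min(a[1],b[1])-90);x0=max(x0,0);y0=max(y0,0)
c=im[y0:y0+270,x0:x0+360];print(x0,y0);cv2.imwrite("pics/w2c.png",cv2.resize(c,None,fx=2.2,fy=2.2,interpolation=cv2.INTER_CUBIC))
```

```text
[[ 0.9771  0.2046  0.0584  0.4402]
 [ 0.2127 -0.9399 -0.2671  0.2135]
 [ 0.0002  0.2734 -0.9619  0.4087]
 [ 0.      0.      0.      1.    ]]
[386.343   85.0271] [332.5471 264.896 ]
222 0
```

View pics/w2c.png

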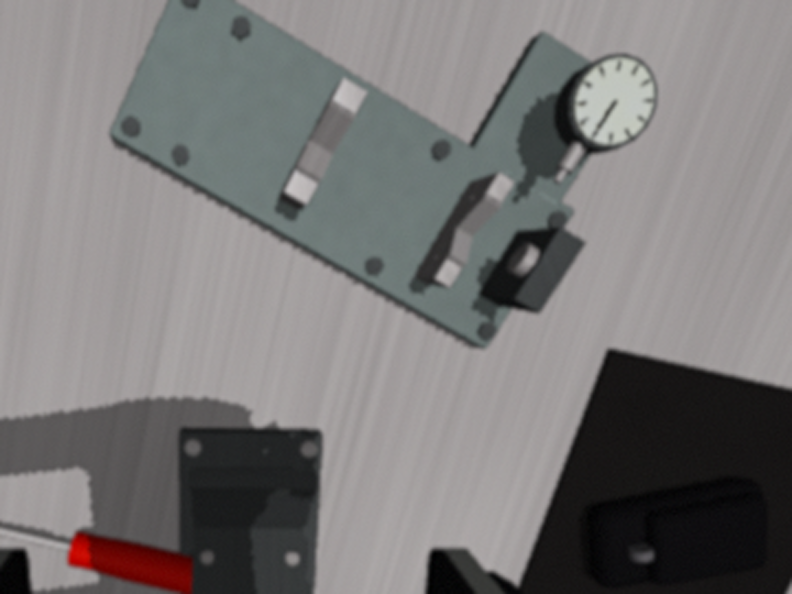

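The gauge is clear in the crop: vee2 centre (325,141), vee1 centre (474,230), stop button (525,258), dial on its +y side. Next I'll move over the rest.

{"fn": "play_rows", "kwargs": {
  "rows": [-0.02,0.005,0.005,0,0,0,1,-0.02,0.005,0.005,0,0,0,1,-0.02,0.005,0.005,0,0,0,1,-0.02,0.005,0.005,0,0,0,1,-0.02,0.005,0.005,0,0,0,1,-0.02,0.005,0.005,0,0,0,1,0,0,0,0,0,0,1,0,0,0,0,0,0,1]
}}

```text
clock: 3.75
tcp_pos: [0.5087, 0.0349, 0.2573]
orientation: [0.628, 0.778, -0.0, -0.0]
force: [-0.0, 0.1, -0.8]
grip_width: 0.0849
finger_force: 0.0
```

{"fn": "play_rows", "kwargs": {
  "rows": [0,0,0,0,0,0,1,0,0,0,0,0,0,1,0,0,0,0,0,0,1]
}}

```text
clock: 4.0
tcp_pos: [0.5083, 0.0366, 0.2576]
orientation: [0.627, 0.779, 0.0, 0.0]
force: [-0.4, -0.1, -1.1]
grip_width: 0.0857
finger_force: 0.0
```

Run:
```python
from h import *
f=np.load("w2.npz");T=f["T"]
q=lambda x,y,z:plane(f,T,(222+(x+.5)/2.2-.5,(y+.5)/2.2-.5),z)
P={n:q(*p,.056) for n,p in dict(v2a=(350,95),v2b=(300,188),v1a=(500,188),v1b=(449,272)).items()}
v2=(P["v2a"]+P["v2b"])/2;v1=(P["v1a"]+P["v1b"])/2
print(v2,v1,"len",np.linalg.norm(v1-v2),"yaw",np.arctan2(*(v1-v2)[1::-1]))
for a in("v2","v1"):
    d=P[a+"a"]-P[a+"b"];print(a,"width",np.linalg.norm(d),"yaw",np.arctan2(-d[0],d[1]))
u=(v1-v2)/np.linalg.norm(v1-v2);print("stop",v1+.027*u, "from v2",v2+.115*u,"button px",q(525,258,.056))
for e in [((115,133),(478,343)),((240,0),(472,143))]:
    d=q(*e[1],.015)-q(*e[0],.015);print("edge yaw",np.arctan2(d[1],d[0]),q(*e[0],.015))
f=wrist("w3");T=f["T"];c=proj(f,T,[.49,.03,.05]).astype(int);print(c)
x0,y0=max(c[0]-100,0),max(c[1]-120,0);print(x0,y0)
cv2.imwrite("pics/w3c.png",cv2.resize(f["img"][y0:y0+230,x0:x0+200],None,fx=2.6,fy=2.6,interpolation=cv2.INTER_CUBIC))
```

```text
[0.4754 0.2754 0.056 ] [0.5601 0.2515 0.056 ] len 0.08799301856974677 yaw -0.2749846272177139
v2 width 0.0478696722106578 yaw -0.28379297654622915
v1 width 0.046140383268125654 yaw -0.2772079083715028
stop [0.5861 0.2442 0.056 ] from v2 [0.5861 0.2442 0.056 ] button px [0.5898 0.2443 0.056 ]
edge yaw -0.28405355516846176 [0.3664 0.2628 0.015 ]
edge yaw -0.2783066625704547 [0.4193 0.3393 0.015 ]
[307 182]
207 62
```

View pics/w3c.png

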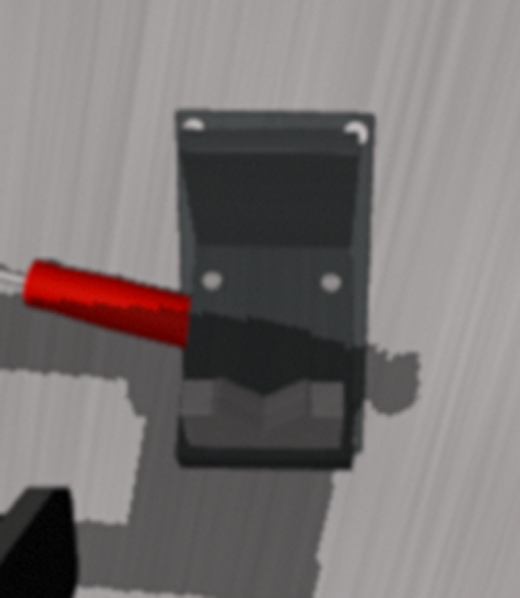

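Run:
```python
from h import *
f=np.load("w3.npz");T=f["T"]
px=lambda x,y:(207+(x+.5)/2.6-.5,62+(y+.5)/2.6-.5)
q=lambda x,y,z:plane(f,T,px(x,y),z)
a,b=q(198,398,.1103),q(327,398,.1103);d=b-a;print("vee",(a+b)/2,np.linalg.norm(d),"yaw",np.arctan2(d[1],d[0]))
C=[q(*p,.012) for p in[(178,112),(375,115),(353,467),(180,467)]]
print(np.array(C),"centre",np.mean(C,0))
for i,j in((0,1),(3,2),(3,0),(2,1)):
    d=C[j]-C[i];print(np.linalg.norm(d),np.arctan2(d[1],d[0])-(np.pi/2 if i>=2 and j<2 else 0))
d=q(331,282,.04)-q(212,280,.04);print("holes",np.linalg.norm(d),np.arctan2(d[1],d[0]))
g=np.load("w1.npz");K=[plane(g,g["T"],p,.012) for p in[(308,107),(361,107),(359,204),(309,204)]];print("w1",np.mean(K,0))
# shaft from w1: top and flange
go([.44,-.34,.30],down(1.77))
# predicted projections of tall-shaft in w1
for P in([.4395,-.3404,.013],[.4395,-.34,.155]):print(proj(g,g["T"],P))
```

```text
vee [0.4971 0.0128 0.1103] 0.04661505465698927 yaw 0.21675649016497983
[[ 0.4345  0.1032  0.012 ]
 [ 0.5208  0.1209  0.012 ]
 [ 0.5503 -0.0469  0.012 ]
 [ 0.4647 -0.0657  0.012 ]] centre [0.4926 0.0279 0.012 ]
0.08805786306828463 0.20198971933455687
0.08767374669183745 0.21682414170077727
0.1715928534317917 0.17683655905400686
0.17030316014813482 0.17433309336277714
holes 0.05203281052712522 0.19967486324827463
w1 [0.4933 0.0325 0.012 ]
shift(tool mm) [-353.1797 -147.4609  -42.4452] turn deg [0.0236 0.0002 0.9704]
j [ 0.0123  0.2794  1.9087  0.0001  0.9531 -0.2039] F [ 0.1677  0.5215 -0.4045] t 4.05 w 0.08529731649644903
[269.7338 335.8793]
[253.2408 400.7291]
```

Rest fixed: seat ≈ (0.4844, 0.0758, 0.046), yaw 0.20. Now over the shaft.

{"fn": "play_rows", "kwargs": {
  "rows": [-0.035,-0.0147,-0.006,0,0,0.5,1,-0.035,-0.0147,-0.006,0,0,0.4,1,-0.035,-0.0147,-0.006,0,0,0,1,-0.035,-0.0147,-0.006,0,0,0,1,-0.035,-0.0147,-0.006,0,0,0,1,-0.035,-0.0147,-0.006,0,0,0,1,-0.035,-0.0147,-0.006,0,0,0,1,-0.035,-0.0147,0,0,0,0,1]
}}

```text
clock: 4.72
tcp_pos: [0.4494, -0.2635, 0.3007]
orientation: [0.633, 0.774, 0.0, 0.001]
force: [1.8, -0.2, 0.6]
grip_width: 0.0854
finger_force: 0.0
```

{"fn": "play_rows", "kwargs": {
  "rows": [-0.035,-0.0147,0,0,0,0,1,-0.03,-0.012,0,0,0,0,1,-0.008,-0.003,0,0,0,0,1,0,0,0,0,0,0,1,0,0,0,0,0,0,1,0,0,0,0,0,0,1]
}}

```text
clock: 5.22
tcp_pos: [0.4351, -0.3381, 0.2993]
orientation: [0.633, 0.774, 0.0, -0.0]
force: [-0.6, 0.9, 0.4]
grip_width: 0.0853
finger_force: 0.0
```

Run:
```python
from h import *
go([.44,-.34,.30],down(1.77))
f=wrist("w4");T=f["T"]
for P in([.4395,-.3404,.013],[.4395,-.34,.155]):print(proj(f,T,P))
```

```text
shift(tool mm) [-2.7913  4.4274 -0.725 ] turn deg [-0.0049 -0.0324  0.0665]
j [-0.7158  0.2959  1.7689  0.0003  1.0773 -0.9164] F [-0.558   0.8733  0.3987] t 5.2167 w 0.08533767706807577
[327.8437 170.3189]
[329.0151 197.1063]
```

View pics/w4.png

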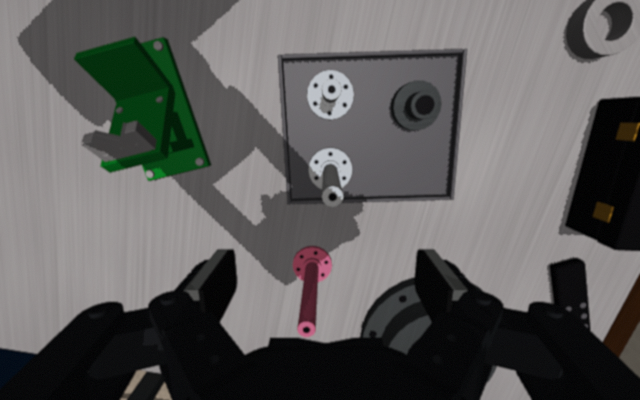

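The shaft's end is at (332,197) and its flange at (330,169); the pink look-alike at (307,330) is outside the tray.

Run:
```python
from h import *
f=np.load("w4.npz");T=f["T"]
a=plane(f,T,(332.3,196.8),.155);b=plane(f,T,(330,169.5),.013);print(a,b)
go([(a[0]+b[0])/2,(a[1]+b[1])/2,.136],down(1.77))
```

```text
[ 0.4424 -0.3391  0.155 ] [ 0.4422 -0.3387  0.013 ]
shift(tool mm) [ -2.3151   6.7188 163.3499] turn deg [ 0.0005 -0.0192  0.0983]
j [-0.7155  0.2958  1.7689  0.0002  1.0772 -0.9165] F [-0.1069 -0.7738  0.7452] t 5.2667 w 0.08534521461705015
```

{"fn": "play_rows", "kwargs": {
  "rows": [-0.0023,0.0067,0.02,0,0,0,1,0,0,0.028,0,0,0,1,0,0,0.03,0,0,0,1,0,0,0.03,0,0,0,1,0,0,0.025,0,0,0,1,0,0,0.02,0,0,0,1,0,0,0.01,0,0,0,1,0,0,0,0,0,0,1]
}}

```text
clock: 5.93
tcp_pos: [0.4415, -0.3386, 0.1346]
orientation: [0.633, 0.774, 0.0, -0.002]
force: [-0.6, 0.8, 0.2]
grip_width: 0.0858
finger_force: 0.0
```

{"fn": "play_rows", "kwargs": {
  "rows": [0,0,0,0,0,0,0.5,0,0,0,0,0,0,0.2,0,0,0,0,0,0,0.15,0,0,0,0,0,0,0.1,0,0,0,0,0,0,0.05,0,0,0,0,0,0,0.05,0,0,0,0,0,0,0.05,0,0,0,0,0,0,0.05],
  "grip_force": 60
}}

```text
clock: 6.6
tcp_pos: [0.4422, -0.3406, 0.1371]
orientation: [0.633, 0.774, -0.0, 0.001]
force: [-1.5, 1.0, 10.3]
grip_width: 0.0189
finger_force: 58.2
```

Run:
```python
from h import *
go([.4423,-.3389,.136],down(1.77)); print(get_state()["finger_force"])
```

```text
shift(tool mm) [1.6682 0.4688 1.1171] turn deg [0.0365 0.0505 0.0149]
j [-0.7107  0.5002  1.9163 -0.0001  0.7239 -0.9101] F [-1.4985  1.0384 10.3259] t 6.6 w 0.018897352019905344
58.16577672958374
```

{"fn": "play_rows", "kwargs": {
  "rows": [0,0,-0.005,0,0,0,0.05,0,0,-0.015,0,0,0,0.05,0,0,-0.025,0,0,0,0.05,0,0,-0.03,0,0,0,0.05,0,0,-0.03,0,0,0,0.05,0,0,-0.03,0,0,0,0.05,0,0,-0.02,0,0,0,0.05,0,0,-0.01,0,0,0,0.05]
}}

```text
clock: 7.27
tcp_pos: [0.4426, -0.3409, 0.3046]
orientation: [0.633, 0.774, -0.0, 0.002]
force: [-0.2, 0.5, -2.1]
grip_width: 0.0183
finger_force: 58.6
```

```bash
cat >> h.py <<'E'
ry=.20; xr=np.array([np.cos(ry),np.sin(ry),0]);yr=np.array([-np.sin(ry),np.cos(ry),0]);zz=np.array([0,0,1.])
seat=np.array([.4844,.0758,.046]);ax=.7071*(zz-yr);pp=.7071*(zz+yr)
Rpark=np.column_stack([pp,xr,-ax])
Rside=np.column_stack([-ax,xr,-pp])
E
python3 - <<'E'
from h import *
rows(seat+.140*ax+.10*zz,Rpark,14,.05)
f=wrist("w5")
E
```

```text
0.0215,0.0088,0.0042,0.01,3.23,0,0.05,
0.0212,0.0088,0.0054,0.01,3.23,0,0.05,
0.0209,0.0088,0.0066,0.01,3.23,0,0.05,
0.0205,0.0088,0.0078,0.01,3.23,0,0.05,
0.02,0.0088,0.0089,0.01,3.23,0,0.05,
0.0195,0.0088,0.01,0.01,3.23,0,0.05,
0.0189,0.0088,0.0111,0.01,3.23,0,0.05,
0.0183,0.0088,0.0121,0.01,3.23,0,0.05,
0.0175,0.0088,0.0132,0.01,3.23,0,0.05,
0.0168,0.0088,0.0141,0.01,3.23,0,0.05,
0.016,0.0088,0.015,0.01,3.23,0,0.05,
0.0151,0.0088,0.0159,0.01,3.23,0,0.05,
0.0142,0.0088,0.0167,0.01,3.23,0,0.05,
0.0132,0.0088,0.0175,0.01,3.23,0,0.05,
j [-0.7106  0.3     1.7489  0.      1.0888 -0.9101] F [-0.163   0.5215 -2.0793] t 7.2667 w 0.018309538380144725 tcp [ 0.4426 -0.3409  0.3046]
```

{"fn": "play_rows", "kwargs": {
  "rows": [0.0215,0.0088,0.0042,0,3.2,0,0.05,0.0212,0.0088,0.0054,0,3.2,0,0.05,0.0209,0.0088,0.0066,0,3.2,0,0.05,0.0205,0.0088,0.0078,0,3.2,0,0.05,0.02,0.0088,0.0089,0,3.2,0,0.05,0.0195,0.0088,0.01,0,3.2,0,0.05,0.0189,0.0088,0.0111,0,3.2,0,0.05,0.0183,0.0088,0.0121,0,3.2,0,0.05]
}}

```text
clock: 7.98
tcp_pos: [0.4766, -0.1565, 0.2661]
orientation: [0.617, 0.754, 0.141, -0.173]
force: [0.2, -0.6, -2.4]
grip_width: 0.0186
finger_force: 58.6
```

{"fn": "play_rows", "kwargs": {
  "rows": [0.0175,0.0088,0.0132,0,3.2,0,0.05,0.0168,0.0088,0.014,0,3.2,0,0.05,0.016,0.0088,0.015,0,3.2,0,0.05,0.0151,0.0088,0.0159,0,3.2,0,0.05,0.012,0.007,0.014,0,3.2,0,0.05,0.006,0.004,0.007,0,3.2,0,0.05,0,0,0,0,0,0,0.05,0,0,0,0,0,0,0.05]
}}

```text
clock: 8.65
tcp_pos: [0.4992, -0.0378, 0.2441]
orientation: [0.586, 0.715, 0.24, -0.296]
force: [-1.2, 0.3, -1.5]
grip_width: 0.0186
finger_force: 58.7
```

Run:
```python
from h import *
go(seat+.140*ax+.10*zz,Rpark)
f=wrist("w6")
for s in(0,.15):print(proj(f,f["T"],tool()[:3,3]+tool()[:3,2]*(.132-s)))
s=get_state();print(s["tcp_pos"],s["wrist_torque"])
```

```text
shift(tool mm) [11.4905  8.1007 10.1712] turn deg [-0.0756  0.2158 -0.1187]
j [-0.52    0.5584  1.7772  0.5648  1.4146 -0.9871] F [-1.1529  0.3022 -1.5371] t 8.65 w 0.018606277985947675
[325.0397 197.956 ]
[323.9284 299.2597]
[ 0.4994 -0.0382  0.2448] [-0.6664 -0.1486 -0.0307]
```

View pics/w6.png

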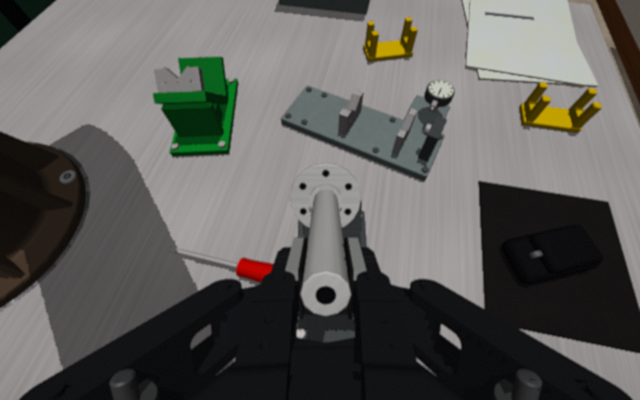

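The shaft is held coaxially; its end is at (326,295) and its flange at (326,190), above the rest. Descending towards the rest.

{"fn": "play_rows", "kwargs": {
  "rows": [0.004,0.004,0.006,0,0.2,-0.1,0.05,0.003,0.004,0.01,0,0,0,0.05,-0.005,0,0.01,0,0,0,0.05,-0.01,0,0.01,0,0,0,0.05,-0.012,0,0.01,0,0,0,0.05,-0.012,0,0.01,0,0,0,0.05,-0.0095,0,0.0072,0,0,0,0.05,0,0,0,0,0,0,0.05]
}}

```text
clock: 9.37
tcp_pos: [0.5037, -0.0212, 0.1687]
orientation: [0.585, 0.715, 0.242, -0.297]
force: [-1.1, 0.4, -2.4]
grip_width: 0.0184
finger_force: 58.7
```

{"fn": "play_rows", "kwargs": {
  "rows": [0,0,0,0,0,0,0.05,0,0,0,0,0,0,0.05]
}}

```text
clock: 9.53
tcp_pos: [0.5047, -0.0212, 0.1716]
orientation: [0.584, 0.715, 0.243, -0.296]
force: [0.2, -0.2, -1.8]
grip_width: 0.0185
finger_force: 58.7
```

Run:
```python
from h import *
go(seat+.140*ax+.0*zz,Rpark)
f=grab_frame("scene");cv2.imwrite("pics/s2.png",f["img"])
g=grab_frame("top");cv2.imwrite("pics/t2.png",g["img"])
```

```text
shift(tool mm) [-18.7823  -0.6294  18.8787] turn deg [ 0.0259 -0.0217  0.0625]
j [-0.4938  0.6579  1.8226  0.6027  1.2866 -1.0579] F [ 0.1674 -0.1599 -1.7746] t 9.5333 w 0.018458493307852437
```

{"fn": "play_rows", "kwargs": {
  "rows": [-0.003,0,0.002,0,0,0,0.05,-0.003,0,0.003,0,0,0,0.05,-0.003,0,0.003,0,0,0,0.05,-0.003,0,0.002,0,0,0,0.05,-0.002,0,0,0,0,0,0.05,0,0,0,0,0,0,0.05,0,0,0,0,0,0,0.05]
}}

```text
clock: 10.22
tcp_pos: [0.5052, -0.0238, 0.1545]
orientation: [0.584, 0.716, 0.243, -0.296]
force: [-0.4, -0.2, -1.3]
grip_width: 0.0184
finger_force: 58.7
```

{"fn": "play_rows", "kwargs": {
  "rows": [-0.001,0,0,0,0,0,0.05,-0.001,0,0,0,0,0,0.05,0,0,0,0,0,0,0.05]
}}

```text
clock: 10.47
tcp_pos: [0.5055, -0.0253, 0.1531]
orientation: [0.584, 0.716, 0.243, -0.296]
force: [0.4, 0.7, -1.6]
grip_width: 0.0185
finger_force: 58.7
```

{"fn": "play_rows", "kwargs": {
  "rows": [-0.001,0,0,0,0,0,0.05,-0.001,0,0,0,0,0,0.05,0,0,0,0,0,0,0.05]
}}

```text
clock: 10.72
tcp_pos: [0.5058, -0.0267, 0.1517]
orientation: [0.584, 0.716, 0.243, -0.296]
force: [-0.4, -0.4, -2.0]
grip_width: 0.0187
finger_force: 58.7
```

Run:
```python
from h import *
go(seat+.133*ax,Rpark);T=tool();s=get_state();print("tool F",T[:3,:3].T@s["force"],s["wrist_torque"])
```

```text
shift(tool mm) [-0.698  -0.5814 15.7161] turn deg [0.0202 0.002  0.0803]
j [-0.5007  0.6906  1.8217  0.6034  1.2625 -1.0805] F [-0.3563 -0.4237 -1.9719] t 10.7167 w 0.01870164284589236
tool F [-1.6373 -0.4361  1.1507] [-0.6633 -0.1264 -0.0602]
```

{"fn": "play_rows", "kwargs": {
  "rows": [0,-0.0005,0.003,0,0,0,0.05,0,0,0.003,0,0,0,0.05,0,0,0.003,0,0,0,0.05,0,0,0.002,0,0,0,0.05,0,0,0,0,0,0,0.05,0,0,0,0,0,0,0.05]
}}

```text
clock: 11.22
tcp_pos: [0.5036, -0.0188, 0.1439]
orientation: [0.584, 0.716, 0.242, -0.296]
force: [0.1, -0.1, -2.1]
grip_width: 0.0187
finger_force: 58.7
```

{"fn": "play_rows", "kwargs": {
  "rows": [-0.0007,0,0.001,0,0,0,0.05,0,0,0.001,0,0,0,0.05,0,0,0,0,0,0,0.05]
}}

```text
clock: 11.47
tcp_pos: [0.5035, -0.0181, 0.142]
orientation: [0.584, 0.716, 0.243, -0.296]
force: [-0.1, 0.4, -1.5]
grip_width: 0.0184
finger_force: 58.7
```

Run:
```python
from h import *
go(seat+.133*ax,Rpark);T=tool();s=get_state();print("tool F",T[:3,:3].T@s["force"],s["wrist_torque"])
```

```text
shift(tool mm) [-0.143  -0.0559  2.5835] turn deg [ 0.016  -0.0047  0.0776]
j [-0.4901  0.7001  1.8386  0.6154  1.2375 -1.0911] F [-0.058   0.3802 -1.5109] t 11.4667 w 0.01841767753590918
tool F [-0.7969  0.0172  1.3399] [-0.6402 -0.1253  0.041 ]
```

Nearly on the ledge; finishing in 1 mm feeling steps.

{"fn": "play_rows", "kwargs": {
  "rows": [0,0,0.001,0,0,0,0.05,0,0,0.001,0,0,0,0.05,0,0,0,0,0,0,0.05]
}}

```text
clock: 11.72
tcp_pos: [0.5031, -0.0166, 0.1406]
orientation: [0.584, 0.716, 0.243, -0.296]
force: [0.8, 0.3, -2.3]
grip_width: 0.0182
finger_force: 58.7
```

{"fn": "play_rows", "kwargs": {
  "rows": [0,0,0.001,0,0,0,0.05,0,0,0,0,0,0,0.05]
}}

```text
clock: 11.88
tcp_pos: [0.503, -0.0159, 0.1399]
orientation: [0.584, 0.716, 0.243, -0.296]
force: [0.1, -0.4, -1.7]
grip_width: 0.0183
finger_force: 58.7
```

Run:
```python
from h import *
go(seat+.133*ax,Rpark);T=tool();s=get_state();print("tool F",T[:3,:3].T@s["force"],s["wrist_torque"])
```

```text
shift(tool mm) [-0.193 -0.005 -0.448] turn deg [ 0.0088 -0.0043  0.0813]
j [-0.4873  0.7021  1.8424  0.6183  1.2318 -1.0934] F [ 0.1017 -0.358  -1.6987] t 11.8833 w 0.018266604456025216
tool F [-1.4637  0.0263  0.9387] [-0.6518 -0.1338  0.0066]
```

{"fn": "play_rows", "kwargs": {
  "rows": [0,0,0.001,0,0,0,0.05,0,0,0,0,0,0,0.05]
}}

```text
clock: 12.05
tcp_pos: [0.5029, -0.0152, 0.1392]
orientation: [0.584, 0.716, 0.243, -0.296]
force: [0.2, 0.1, -2.5]
grip_width: 0.0184
finger_force: 58.7
```

{"fn": "play_rows", "kwargs": {
  "rows": [-0.001,0,0,0,0,0,0.05,0,0,0,0,0,0,0.05]
}}

```text
clock: 12.22
tcp_pos: [0.5029, -0.0159, 0.1386]
orientation: [0.584, 0.716, 0.243, -0.296]
force: [-1.5, 0.6, -0.5]
grip_width: 0.0188
finger_force: 58.7
```

{"fn": "play_rows", "kwargs": {
  "rows": [0,0,0.001,0,0,0,0.05,0,0,0,0,0,0,0.05]
}}

```text
clock: 12.38
tcp_pos: [0.5029, -0.0158, 0.1383]
orientation: [0.584, 0.716, 0.243, -0.296]
force: [-2.8, -7.3, 8.9]
grip_width: 0.0189
finger_force: 60.4
```

Run:
```python
from h import *
go(seat+.133*ax,Rpark);T=tool();s=get_state();print("tool F",T[:3,:3].T@s["force"],s["wrist_torque"])
```

```text
shift(tool mm) [ 0.7806  0.0299 -1.6657] turn deg [0.02   0.0061 0.1115]
j [-0.4872  0.7043  1.8433  0.6192  1.229  -1.0957] F [-2.781  -7.2864  8.85  ] t 12.3833 w 0.01888877598359071
tool F [  1.606   -4.1662 -10.9184] [-0.1357  0.4736  0.5059]
```

Contact with the ledge (11 N along the axis). I'll ease sideways, then open slowly.

{"fn": "play_rows", "kwargs": {
  "rows": [-0.0005,-0.0004,-0.0004,0,0,0,0.05,0,0,0,0,0,0,0.05]
}}

```text
clock: 12.55
tcp_pos: [0.5027, -0.0161, 0.1381]
orientation: [0.584, 0.716, 0.243, -0.296]
force: [-2.0, -4.2, 6.4]
grip_width: 0.0185
finger_force: 59.2
```

{"fn": "play_rows", "kwargs": {
  "rows": [0,0,0,0,0,0,0.22,0,0,0,0,0,0,0.25,0,0,0,0,0,0,0.3,0,0,0,0,0,0,0.4,0,0,0,0,0,0,0.6,0,0,0,0,0,0,0.8,0,0,0,0,0,0,0.8],
  "grip_force": 20
}}

```text
clock: 13.13
tcp_pos: [0.5027, -0.016, 0.1377]
orientation: [0.584, 0.716, 0.243, -0.296]
force: [0.1, 0.7, -0.2]
grip_width: 0.0677
finger_force: 0.0
```

Run:
```python
from h import *
go(seat+.133*ax,Rpark);T=tool();s=get_state();print("tool F",T[:3,:3].T@s["force"],s["finger_force"])
f=wrist("w7")
```

```text
shift(tool mm) [ 1.3623  0.3266 -1.9624] turn deg [ 0.0138 -0.0019  0.0822]
j [-0.4877  0.7052  1.8436  0.619   1.2283 -1.0963] F [ 0.0585  0.7184 -0.2335] t 13.1333 w 0.06772569183396245
tool F [0.3242 0.2003 0.6548] 0.0
```

{"fn": "play_rows", "kwargs": {
  "rows": [0,0,-0.005,0,0,0,0.9,0,0,-0.015,0,0,0,0.9,0,0,-0.025,0,0,0,0.9,0,0,-0.03,0,0,0,0.9,0,0,-0.03,0,0,0,0.9,0,0,-0.02,0,0,0,0.9,0,0,0,0,0,0,0.9,0,0,0,0,0,0,0.9]
}}

```text
clock: 13.85
tcp_pos: [0.5205, -0.1034, 0.2265]
orientation: [0.585, 0.716, 0.243, -0.295]
force: [-0.5, 0.0, 0.0]
grip_width: 0.0768
finger_force: 0.0
```

Run:
```python
from h import *
f=wrist("w8");T=f["T"]
for s in(0,.008,.15):print(proj(f,T,seat+s*ax))
g=grab_frame("top");M=g["cam_to_world"];print("top",[proj(g,np.array(M),seat+s*ax) for s in(0,.15)])
a=proj(f,T,seat+.075*ax).astype(int);x0,y0=max(a[0]-120,0),max(a[1]-120,0)
c=f["img"][y0:y0+240,x0:x0+240]
t=g["img"][165:235,280:365]
cc=np.hstack([cv2.resize(c,(432,432)),cv2.resize(t,(360,432*0+296)) if 0 else cv2.copyMakeBorder(cv2.resize(t,(360,296)),0,136,0,0,cv2.BORDER_CONSTANT)])
print(x0,y0);cv2.imwrite("pics/w8c.png",cc)
go(seat+.056*ax+.10*pp,Rside)
```

```text
[324.8548 170.4092]
[324.8496 171.5471]
[324.7005 204.0197]
top [array([308.0083, 198.9214]), array([340.4832, 187.4815])]
204 63
shift(tool mm) [100.9936   0.969  199.2294] turn deg [  0.0201 -90.0516   0.0638]
j [-0.59    0.6412  1.6673  0.5241  1.4678 -1.0205] F [-0.2205 -0.1884  0.682 ] t 13.95 w 0.07648821703276823
```

View pics/w8c.png

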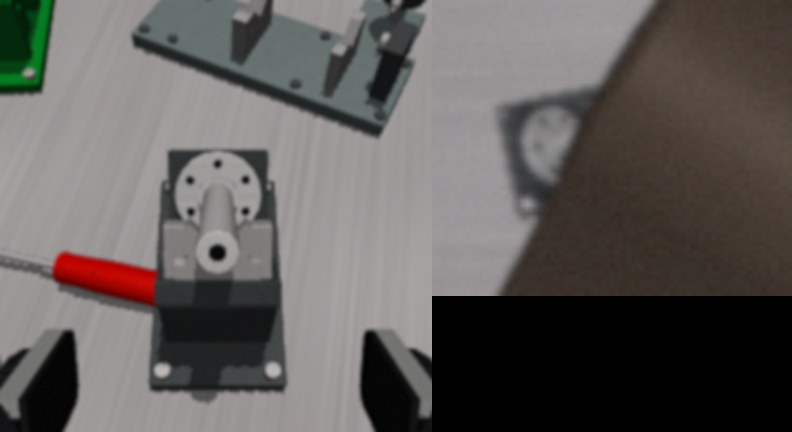

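Parked: the shaft's end and flange are within about 1 px of the predicted seat, with the fingers clear. Swinging to the side-grip approach.

Run:
```python
from h import *
rows(seat+.056*ax+.16*pp+.06*zz,Rside,15,.9)
```

```text
0.0136,0.0001,0.0105,0,-6,0,0.9,
0.0146,0.0001,0.009,0,-6,0,0.9,
0.0154,0.0001,0.0074,0,-6,0,0.9,
0.0161,0.0001,0.0058,0,-6,0,0.9,
0.0166,0.0001,0.004,0,-6,0,0.9,
0.017,0.0001,0.0023,0,-6,0,0.9,
0.0171,0.0001,0.0005,0,-6,0,0.9,
0.0171,0.0001,-0.0013,0,-6,0,0.9,
0.0168,0.0001,-0.0031,0,-6,0,0.9,
0.0164,0.0001,-0.0048,0,-6,0,0.9,
0.0158,0.0001,-0.0065,0,-6,0,0.9,
0.0151,0.0001,-0.0081,0,-6,0,0.9,
0.0141,0.0001,-0.0097,0,-6,0,0.9,
0.013,0.0001,-0.0111,0,-6,0,0.9,
0.0118,0.0001,-0.0124,0,-6,0,0.9,
j [-0.59    0.6412  1.6673  0.5241  1.4678 -1.0205] F [-0.2205 -0.1884  0.682 ] t 13.95 w 0.07648821703276823 tcp [ 0.5196 -0.102   0.2256]
```

{"fn": "play_rows", "kwargs": {
  "rows": [0.0136,0,0.0105,0,-6,0,0.9,0.0146,0,0.009,0,-6,0,0.9,0.0154,0,0.0074,0,-6,0,0.9,0.016,0,0.0058,0,-6,0,0.9,0.0166,0,0.004,0,-6,0,0.9,0.017,0,0.0023,0,-6,0,0.9,0.017,0,0.0005,0,-6,0,0.9,0.017,0,-0.0013,0,-6,0,0.9]
}}

```text
clock: 14.62
tcp_pos: [0.4924, 0.0308, 0.2435]
orientation: [0.632, 0.775, -0.015, 0.021]
force: [0.7, 0.0, -0.5]
grip_width: 0.0767
finger_force: 0.0
```

{"fn": "play_rows", "kwargs": {
  "rows": [0.0168,0,-0.003,0,-6,0,0.9,0.0164,0,-0.0048,0,-6,0,0.9,0.0158,0,-0.0065,0,-6,0,0.9,0.015,0,-0.008,0,-6,0,0.9,0.014,0,-0.0097,0,-6,0,0.9,0.013,0,-0.011,0,-6,0,0.9,0.012,0,-0.0124,0,-6,0,0.9,0,0,0,0,0,0,0.9]
}}

```text
clock: 15.28
tcp_pos: [0.4679, 0.1469, 0.2575]
orientation: [0.583, 0.72, -0.239, 0.291]
force: [-1.1, 1.0, -1.9]
grip_width: 0.077
finger_force: 0.0
```

{"fn": "play_rows", "kwargs": {
  "rows": [0,0,0,0,0,0,0.9,0,0,0,0,0,0,0.9]
}}

```text
clock: 15.45
tcp_pos: [0.469, 0.1427, 0.2591]
orientation: [0.586, 0.72, -0.237, 0.287]
force: [-0.3, 0.3, -0.1]
grip_width: 0.0767
finger_force: 0.0
```

Run:
```python
from h import *
go(seat+.056*ax+.003*pp,Rside)
f=wrist("w9");T=f["T"];im=f["img"]
g=cv2.cvtColor(im,cv2.COLOR_BGR2GRAY)
for s in(0,.03,.056,.15):print(s,proj(f,T,seat+s*ax))
for s in(.02,.03,.04,.05,.06,.07):
    p=proj(f,T,seat+s*ax);r=int(round(p[1]));print(r,round(p[0],1),g[r,int(p[0])-30:int(p[0])+31:2])
```

```text
shift(tool mm) [ 41.8787   2.23   197.1711] turn deg [-0.0804 -1.2549  0.2441]
j [ 0.6799  0.4761  1.876  -0.6924  1.2858  0.8501] F [-0.3246  0.2562 -0.1331] t 15.45 w 0.07671145952668577
0 [327.1325  85.5905]
0.03 [326.9314 116.6095]
0.056 [326.765  142.2906]
0.15 [326.2169 226.8628]
106 327.0 [ 66  67 116 166 166 151  82  67  68  68  61  99 144 169 183 195 199 192
 181 155 114  66  68  68  66  79 145 166 162 101  66]
117 326.9 [ 64  68  68  66  66  69  69  69  67  66  48  97 146 172 185 197 199 192
 178 152 108  65  68  68  67  70  68  68  66  69  69]
127 326.9 [ 62  68  67  68  67  70  69  68  69  69  60  98 145 172 186 198 199 193
 177 148 102  67  69  67  67  69  67  66  65  69  67]
136 326.8 [ 54  68  68  69  69  69  70  67  69  67  61  98 148 174 188 199 201 194
 175 147  98  67  68  66  68  70  67  67  66  70  67]
146 326.7 [136  69  54  47  53  54  47  43  45  56  48  98 149 174 189 199 202 194
 173 145  93  52  57  47  46  54  57  63  67  67  80]
156 326.7 [141  67  42  40  40  40  41  42  41  39  41 100 151 176 190 200 203 192
 172 141  79  36  39  38  39  40  39  50  67  67  92]
```

{"fn": "play_rows", "kwargs": {
  "rows": [0.008,0.0034,0.008,0,-1.25,0.2,0.9,0.008,0,0.008,0,0,0,0.9,0.008,0,0.008,0,0,0,0.9,0.008,0,0.008,0,0,0,0.9,0.004,0,0.008,0,0,0,0.9,0,0,0,0,0,0,0.9,0,0,0,0,0,0,0.9,0,0,0,0,0,0,0.9]
}}

```text
clock: 16.17
tcp_pos: [0.4738, 0.1407, 0.2065]
orientation: [0.586, 0.714, -0.242, 0.296]
force: [0.5, 0.2, -0.3]
grip_width: 0.0769
finger_force: 0.0
```

Run:
```python
from h import *
go(seat+.056*ax+.003*pp,Rside)
f=wrist("w10");T=f["T"];im=f["img"]
g=cv2.cvtColor(im,cv2.COLOR_BGR2GRAY).astype(float)
for s in(.02,.03,.04,.05,.06,.07):
    p=proj(f,T,seat+s*ax);r=int(round(p[1]));c=int(p[0]);w=g[r,c-30:c+31];k=np.where(w[12:50]>85)[0]+12-30+c;print(s,r,p[0],k[0],k[-1],(k[0]+k[-1])/2)
```

```text
shift(tool mm) [ 11.0588  -2.3517 156.9608] turn deg [-0.0517  0.0393 -0.1195]
j [ 0.681   0.565   1.9036 -0.7324  1.2153  0.9422] F [ 0.5231  0.1656 -0.2665] t 16.1667 w 0.07692360724687906
0.02 140 321.8781461349325 312 332 322.0
0.03 151 321.92260658288353 312 332 322.0
0.04 162 321.96620066787483 312 332 322.0
0.05 173 322.0089534686798 312 332 322.0
0.06 183 322.0508891053761 312 332 322.0
0.07 193 322.0920307847216 313 332 322.5
```

{"fn": "play_rows", "kwargs": {
  "rows": [0.005,-0.0024,0.01,0,0,0,0.9,0.006,0,0.015,0,0,0,0.9,0,0,0.02,0,0,0,0.9,0,0,0.02,0,0,0,0.9,0,0,0.02,0,0,0,0.9,0,0,0.02,0,0,0,0.9,0,0,0.01,0,0,0,0.9,0,0,0,0,0,0,0.9]
}}

```text
clock: 16.88
tcp_pos: [0.485, 0.0667, 0.1159]
orientation: [0.586, 0.714, -0.244, 0.296]
force: [0.1, 0.5, -0.8]
grip_width: 0.0771
finger_force: 0.0
```

{"fn": "play_rows", "kwargs": {
  "rows": [0,0,0.01,0,0,0,0.9,0,0,0.01,0,0,0,0.9,0,0,0.01,0,0,0,0.9,0,0,0.008,0,0,0,0.9,0,0,0,0,0,0,0.9,0,0,0,0,0,0,0.9]
}}

```text
clock: 17.38
tcp_pos: [0.491, 0.0415, 0.0901]
orientation: [0.586, 0.714, -0.243, 0.296]
force: [-0.1, -1.1, -0.6]
grip_width: 0.0767
finger_force: 0.0
```

Run:
```python
from h import *
go(seat+.056*ax+.003*pp,Rside)
```

```text
shift(tool mm) [-0.1361  0.366   3.4845] turn deg [-0.0957  0.0546 -0.1045]
j [ 0.5134  0.7257  2.0499 -0.973   0.9509  1.1397] F [-0.0555 -1.1049 -0.6008] t 17.3833 w 0.07674879741251221
```

{"fn": "play_rows", "kwargs": {
  "rows": [0,0.0003,0.002,0,0,0,0.5,0,0,0,0,0,0,0.3,0,0,0,0,0,0,0.2,0,0,0,0,0,0,0.15,0,0,0,0,0,0,0.1,0,0,0,0,0,0,0.05,0,0,0,0,0,0,0.05,0,0,0,0,0,0,0.05],
  "grip_force": 60
}}

```text
clock: 18.05
tcp_pos: [0.4914, 0.0405, 0.0891]
orientation: [0.586, 0.714, -0.243, 0.297]
force: [-5.1, 3.0, 5.9]
grip_width: 0.0179
finger_force: 58.4
```

Run:
```python
from h import *
go(seat+.056*ax+.003*pp,Rside);T=tool();print(T[:3,:3].T@get_state()["force"],get_state()["finger_force"])
```

```text
shift(tool mm) [-0.0711  0.185   2.0472] turn deg [-0.0716  0.0582 -0.1204]
j [ 0.5115  0.7273  2.0508 -0.9766  0.9488  1.1424] F [-5.066   2.9644  5.94  ] t 18.05 w 0.017860489869498525
[-1.4504 -4.3817 -6.9593] 58.35812509059906
```

{"fn": "play_rows", "kwargs": {
  "rows": [-0.001,0,-0.002,0,0,0,0.05,-0.002,0,-0.006,0,0,0,0.05,-0.001,0,-0.012,0,0,0,0.05,0,0,-0.02,0,0,0,0.05,0,0,-0.025,0,0,0,0.05,0,0,-0.025,0,0,0,0.05,0,0,-0.025,0,0,0,0.05,0,0,-0.015,0,0,0,0.05]
}}

```text
clock: 18.72
tcp_pos: [0.474, 0.1305, 0.1858]
orientation: [0.586, 0.715, -0.241, 0.296]
force: [0.7, 0.5, -2.1]
grip_width: 0.0181
finger_force: 58.6
```

```bash
cat >> h.py <<'E'
gy=-.278; xg=np.array([np.cos(gy),np.sin(gy),0]); yg=np.array([-np.sin(gy),np.cos(gy),0]); stop=np.array([.5861,.2442,.056]); sg=.056
Rg=down(gy)
E
python3 - <<'E'
from h import *
P=stop-(sg+.012)*xg+.003*zz+.13*zz; print(P)
rows([.485,.13,.27],down(.5),10,.05)
A=np.eye(4);A[:3,:3]=down(.5);A[:3,3]=[.485,.13,.27]
rows(P,Rg,8,.05,A)
E
```

```text
[0.5207 0.2629 0.189 ]
-0.0061,0.0011,-0.0058,2.86,3.85,6.87,0.05,
-0.0056,0.0015,-0.0062,2.86,3.85,6.87,0.05,
-0.0049,0.0018,-0.0067,2.86,3.85,6.87,0.05,
-0.0043,0.002,-0.0071,2.86,3.85,6.87,0.05,
-0.0035,0.0021,-0.0074,2.86,3.85,6.87,0.05,
-0.0028,0.0021,-0.0077,2.86,3.85,6.87,0.05,
-0.002,0.002,-0.008,2.86,3.85,6.87,0.05,
-0.0012,0.0018,-0.0082,2.86,3.85,6.87,0.05,
-0.0004,0.0015,-0.0083,2.86,3.85,6.87,0.05,
0.0003,0.0011,-0.0084,2.86,3.85,6.87,0.05,
j [ 0.6664  0.5886  1.9315 -0.7559  1.1687  0.9732] F [ 0.68    0.5081 -2.0836] t 18.7167 w 0.018115906680751883 tcp [0.474  0.1305 0.1858]
0.0119,-0.0124,0.0101,0,0,5.57,0.05,
0.0106,-0.0135,0.0101,0,0,5.57,0.05,
0.0093,-0.0145,0.0101,0,0,5.57,0.05,
0.0078,-0.0153,0.0101,0,0,5.57,0.05,
0.0063,-0.016,0.0101,0,0,5.57,0.05,
0.0047,-0.0165,0.0101,0,0,5.57,0.05,
0.0031,-0.0169,0.0101,0,0,5.57,0.05,
0.0014,-0.0171,0.0101,0,0,5.57,0.05,
j [ 0.6664  0.5886  1.9315 -0.7559  1.1687  0.9732] F [ 0.68    0.5081 -2.0836] t 18.7167 w 0.018115906680751883 tcp [0.474  0.1305 0.1858]
```

{"fn": "play_rows", "kwargs": {
  "rows": [-0.005,0.001,-0.006,2.4,3.2,5.7,0.05,-0.0045,0.0013,-0.006,2.4,3.2,5.7,0.05,-0.004,0.0015,-0.006,2.4,3.2,5.7,0.05,-0.0035,0.0016,-0.006,2.4,3.2,5.7,0.05,-0.003,0.0017,-0.0062,2.4,3.2,5.7,0.05,-0.0025,0.0017,-0.0064,2.4,3.2,5.7,0.05,-0.002,0.0017,-0.0066,2.4,3.2,5.7,0.05,-0.0015,0.0016,-0.0066,2.4,3.2,5.7,0.05]
}}

```text
clock: 19.38
tcp_pos: [0.4822, 0.1328, 0.2426]
orientation: [0.892, 0.431, -0.089, 0.106]
force: [0.5, -0.3, -1.3]
grip_width: 0.0184
finger_force: 58.5
```

Run:
```python
from h import *
P=stop-(sg+.012)*xg+.003*zz+.13*zz; print(P)
rows(P,Rg,16,.05)
```

```text
[0.5207 0.2629 0.189 ]
0.0084,-0.0034,0.0009,0.89,0.56,4.19,0.05,
0.0081,-0.004,0.001,0.89,0.56,4.19,0.05,
0.0078,-0.0046,0.0012,0.89,0.56,4.19,0.05,
0.0074,-0.0051,0.0013,0.89,0.56,4.19,0.05,
0.007,-0.0056,0.0015,0.89,0.56,4.19,0.05,
0.0066,-0.0061,0.0017,0.89,0.56,4.19,0.05,
0.0061,-0.0065,0.0018,0.89,0.56,4.19,0.05,
0.0056,-0.0069,0.002,0.89,0.56,4.19,0.05,
0.0051,-0.0073,0.0021,0.89,0.56,4.19,0.05,
0.0045,-0.0076,0.0023,0.89,0.56,4.19,0.05,
0.0039,-0.0079,0.0025,0.89,0.56,4.19,0.05,
0.0033,-0.0081,0.0026,0.89,0.56,4.19,0.05,
0.0027,-0.0083,0.0028,0.89,0.56,4.19,0.05,
0.002,-0.0084,0.0029,0.89,0.56,4.19,0.05,
0.0014,-0.0085,0.0031,0.89,0.56,4.19,0.05,
0.0007,-0.0085,0.0032,0.89,0.56,4.19,0.05,
j [ 0.3644  0.3731  1.8455 -0.2535  1.098   1.1709] F [ 0.4819 -0.3158 -1.3164] t 19.3833 w 0.018424549886063617 tcp [0.4822 0.1328 0.2426]
```

{"fn": "play_rows", "kwargs": {
  "rows": [0.0084,-0.0034,0.0009,0.9,0.56,4.2,0.05,0.0081,-0.004,0.001,0.9,0.56,4.2,0.05,0.0078,-0.0046,0.0012,0.9,0.56,4.2,0.05,0.0074,-0.005,0.0013,0.9,0.56,4.2,0.05,0.007,-0.0056,0.0015,0.9,0.56,4.2,0.05,0.0066,-0.006,0.0017,0.9,0.56,4.2,0.05,0.006,-0.0065,0.0018,0.9,0.56,4.2,0.05,0.0056,-0.007,0.002,0.9,0.56,4.2,0.05]
}}

```text
clock: 20.05
tcp_pos: [0.5006, 0.1978, 0.2148]
orientation: [0.986, 0.153, -0.047, 0.056]
force: [-0.1, 0.3, -2.8]
grip_width: 0.018
finger_force: 58.6
```

{"fn": "play_rows", "kwargs": {
  "rows": [0.005,-0.0073,0.002,0.9,0.56,4.2,0.05,0.0045,-0.0076,0.0023,0.9,0.56,4.2,0.05,0.004,-0.008,0.0025,0.9,0.56,4.2,0.05,0.0033,-0.008,0.0026,0.9,0.56,4.2,0.05,0.0027,-0.008,0.0028,0.9,0.56,4.2,0.05,0.002,-0.0084,0.003,0.9,0.56,4.2,0.05,0.0014,-0.0085,0.003,0.9,0.56,4.2,0.05,0.0007,-0.0085,0.003,0.9,0.56,4.2,0.05]
}}

```text
clock: 20.72
tcp_pos: [0.5197, 0.2627, 0.1881]
orientation: [0.99, -0.139, -0.001, 0.0]
force: [-0.6, 0.0, -1.7]
grip_width: 0.0176
finger_force: 58.6
```

{"fn": "play_rows", "kwargs": {
  "rows": [0,0,0,0,0,0,0.05,0,0,0,0,0,0,0.05,0,0,0,0,0,0,0.05]
}}

```text
clock: 20.97
tcp_pos: [0.5197, 0.2615, 0.188]
orientation: [0.991, -0.137, -0.001, 0.001]
force: [0.2, -0.7, -2.3]
grip_width: 0.0181
finger_force: 58.7
```

Run:
```python
from h import *
P=stop-(sg+.012)*xg+.003*zz+.13*zz
go(P,Rg)
```

```text
shift(tool mm) [ 0.5982 -1.5358 -1.0312] turn deg [0.1294 0.0884 0.2341]
j [ 0.4146  0.4611  1.8191 -0.001   0.864   2.26  ] F [ 0.1811 -0.706  -2.2853] t 20.9667 w 0.018077507069514706
```

Run:
```python
from h import *
f=wrist("w11");T=f["T"];W=tool()
g=cv2.cvtColor(f["img"],cv2.COLOR_BGR2GRAY)
pt=lambda x,y,z:proj(f,T,W[:3,3]+W[:3,:3]@np.array([x,y,z]))
for n,p in dict(f0=(.056,0,-.027),f8=(.048,0,-.027),fl=(.056,-.029,.003),fr=(.056,.029,.003),sh=(.035,0,-.007),end=(-.094,0,.0)).items():print(n,pt(*p))
c=int(pt(.05,0,0)[0]);print("col",c)
for r in range(80,280,4):print(r,g[r,c-110:c+111:10])
```

```text
f0 [326.0018 161.2605]
f8 [325.9561 186.225 ]
fl [254.7382 150.4343]
fr [396.6991 150.5855]
sh [325.7281 206.8297]
end [325.3137 433.5078]
col 325
80 [156 151 153 149 152 150 152 153 149 156 151 149 153 153 152 156 151 150
 145 149 154 151 152]
84 [152 153 152 153 152 151 128  87 105 100 103 104 106 102 100  94 151 146
 151 153 152 152 150]
88 [153 155 153 152 150 149 113  70 114  70  73  72  71  68 114  68 148 154
 154 152 149 153  85]
92 [156 155 154 152 148 153 117  71 114  70  71  69  67  69  78  68 158 151
 152 151 155 145  86]
96 [ 66  82  73  90 101 105 106  79 115  72  71  73  70  68 102  91 152 150
 151 156 152  84  84]
100 [194 196  88  57  58 115 115 114 114  71  70  70  70  69  85 114 152 153
 155 152 155  84  85]
104 [193 191 196  19  58  81 115 114 115  72  72  70  71  69 111 114 158 154
 152 153 151  83  84]
108 [194 194 194  55  60  63 115 115 116  55  66  71  60  56 107 116 153 155
 151 151  84  84  86]
112 [194 194 194 123  61  60 113 117 114 116 106 167  60 114 114 115 155 151
 150 150  86  86  83]
116 [193 194 195 186  63  65  80 105 115 115 109 161  89 114 113 11
[... 3291 characters left out ...]
96 157]
252 [156 157 152 154 151 152 152   5  43  47  99 115 106  77  43   7 156  88
  88  88  86  87 149]
256 [152 154 152 152 152 151 142  11  44  45  99 115 107  71  44   8 131 156
  85  87  84  82 129]
260 [155 153 154 152 150 150  86  12  44  43  99 115 108  71  44  13  52 154
  85  83  83  85  85]
264 [153 154 153 151 151 155  17   9  44  43 101 115 107  68  44  12   8 153
 136  86  83  85  85]
268 [154 150 151 153 152 150   5  15  42  44  99 115 107  67  42  28   4 152
 151  84  85  84  84]
272 [151 151 154 151 152 151   8  11  94  41 100 114 106  66  96   8   7 151
 152 100  85  82  84]
276 [152 151 151 152 153  60  11   6  60  39 100 115 107  66  84   7   7  35
 153 149  85  82  82]
```

{"fn": "play_rows", "kwargs": {
  "rows": [0.0046,-0.0015,0.004,0.13,0.09,0.23,0.05,0,0,0.01,0,0,0,0.05,0,0,0.015,0,0,0,0.05,0,0,0.02,0,0,0,0.05,0,0,0.015,0,0,0,0.05,0,0,0.01,0,0,0,0.05,0,0,0,0,0,0,0.05,0,0,0,0,0,0,0.05]
}}

```text
clock: 21.68
tcp_pos: [0.5246, 0.2614, 0.1128]
orientation: [0.99, -0.14, -0.0, 0.0]
force: [0.6, 0.6, -2.3]
grip_width: 0.0182
finger_force: 58.7
```

Run:
```python
from h import *
go(stop-(.057+.007)*xg+.005*zz,Rg)
f=wrist("w12");T=f["T"];W=tool()
g=cv2.cvtColor(f["img"],cv2.COLOR_BGR2GRAY)
# gauge stop/vee predicted pixels and shank centre columns
for n,p in dict(stop=stop,v1=stop-.027*xg,v2=stop-.115*xg,posttop=stop+.011*zz,pl=stop+.011*zz+.02*yg,pr=stop+.011*zz-.02*yg).items():print(n,proj(f,T,p))
for r in(200,210,220,230,240):print(r,g[r,285:370:3])
for r in range(100,160,6):print(r,g[r,230:420:8])
```

```text
shift(tool mm) [-0.114  -0.3352 51.8398] turn deg [ 0.0365  0.039  -0.182 ]
j [ 0.4106  0.5667  1.8651 -0.0001  0.7107  2.2627] F [ 0.572   0.6307 -2.2603] t 21.6833 w 0.01823683843036313
stop [324.4085 126.4252]
v1 [324.5662 172.9033]
v2 [325.0007 300.9938]
posttop [324.3878 127.1493]
pl [287.2306 127.254 ]
pr [361.535  127.0447]
200 [ 45  63  62  62  63  63  67 128  98  94  99 106 110 116 118 113 113 110
 102  96  88  68  63  63  63  63  63  38  40]
210 [ 63  64  63  63  63  62  58  74  84  93 100 107 112 115 117 114 114 109
 102  94  88  65  62  62  63  64  64  62  63]
220 [ 61  60  61  71  61  62  63  73  85  94 101 107 112 116 117 113 113 109
 101  95  87  65  63  64  64  64  62  64  63]
230 [116 115 114 115 115 116 101  73  85  93 100 106 112 116 117 114 112 108
 100  94  85  65  60  61  61  63  63  63  65]
240 [113 114 115  56  44  44  46  73  83  93 101 106 111 116 116 115 112 108
 100  92  84  52  45  44  50  64  62  65  64]
100 [ 60 116 117 116 126 114 116  99  73  70  73  70  73  69  71  71  71  85
 112 113 143 151 154 157]
106 [ 60  60 100 116 124 114 115 103  73  73  73 
[... 152 characters left out ...]
154]
118 [ 62  61  61 111 119 118 116 115 117 115 109 145 174 112  61 115 116 114
 115 115 159 152 155  84]
124 [ 62  60  62  71  66  73 117 115 117 116 107 144 177 111 113 117 116 113
 115 113 155 151  97  86]
130 [132 132  63  78  62  60  61 115 116 117 118 101 104 111 117 100  92 102
 109 116 155 132  87  88]
136 [156 156  82 128 116 109 117 116 117 115  62  64  63  64  63  63  62  64
  62  62 125  87  87  86]
142 [ 61  66  64  77 115 115 117 112 102  96  59  61  61  60  61  61  61  63
  63  63  87  85  84  84]
148 [61 62 59 93 56 56 55 57 57 55 55 57 57 55 57 55 58 57 59 57 59 81 88 89]
154 [ 61  62 116 106 130  99  69  57  57  56  57  56  58  58  58  57  57  56
  56  68  95 103  87  84]
```

{"fn": "play_rows", "kwargs": {
  "rows": [0,-0.0003,0.004,0,0,-0.18,0.05,0,0,0.008,0,0,0,0.05,0,0,0.01,0,0,0,0.05,0,0,0.01,0,0,0,0.05,0,0,0.008,0,0,0,0.05,0,0,0.005,0,0,0,0.05,0,0,0,0,0,0,0.05,0,0,0,0,0,0,0.05]
}}

```text
clock: 22.4
tcp_pos: [0.5247, 0.2618, 0.0679]
orientation: [0.99, -0.139, -0.0, 0.0]
force: [0.5, -0.4, -1.8]
grip_width: 0.018
finger_force: 58.7
```

{"fn": "play_rows", "kwargs": {
  "rows": [0,0,0.001,0,0,0,0.05,0,0,0.001,0,0,0,0.05,0,0,0,0,0,0,0.05,0,0,0,0,0,0,0.05]
}}

```text
clock: 22.73
tcp_pos: [0.525, 0.262, 0.0666]
orientation: [0.99, -0.139, 0.0, -0.0]
force: [0.9, -0.5, -2.2]
grip_width: 0.0178
finger_force: 58.7
```

{"fn": "play_rows", "kwargs": {
  "rows": [0,0,0.001,0,0,0,0.05,0,0,0.001,0,0,0,0.05,0,0,0,0,0,0,0.05]
}}

```text
clock: 22.98
tcp_pos: [0.5248, 0.2619, 0.0643]
orientation: [0.99, -0.139, 0.0, -0.0]
force: [-0.3, 0.0, -1.4]
grip_width: 0.0184
finger_force: 58.7
```

Run:
```python
from h import *
go(stop-(.057+.007)*xg+.005*zz,Rg);T=tool();s=get_state();print(T[:3,:3].T@s["force"],T[:3,:3].T@s["wrist_torque"])
```

```text
shift(tool mm) [-0.2313  0.2121  3.2621] turn deg [-0.0065 -0.0123 -0.0064]
j [ 0.4112  0.6396  1.8888 -0.0001  0.6129  2.2602] F [-0.2524  0.0154 -1.4452] t 22.9833 w 0.018387391129815217
[-0.2473  0.0547  1.4452] [-0.0402  0.0062 -0.0159]
```

{"fn": "play_rows", "kwargs": {
  "rows": [0,0,0.001,0,0,0,0.05,0,0,0,0,0,0,0.05,0,0,0.001,0,0,0,0.05,0,0,0,0,0,0,0.05]
}}

```text
clock: 23.32
tcp_pos: [0.5248, 0.2619, 0.0622]
orientation: [0.99, -0.139, 0.0, -0.0]
force: [-0.2, 0.4, -2.1]
grip_width: 0.018
finger_force: 58.7
```

{"fn": "play_rows", "kwargs": {
  "rows": [0,0,0.001,0,0,0,0.05,0,0,0,0,0,0,0.05]
}}

```text
clock: 23.48
tcp_pos: [0.5248, 0.2619, 0.0612]
orientation: [0.99, -0.139, 0.0, -0.0]
force: [0.6, -0.3, -2.5]
grip_width: 0.0184
finger_force: 58.7
```

Run:
```python
from h import *
go(stop-(.057+.007)*xg+.005*zz,Rg);T=tool();s=get_state();print(T[:3,:3].T@s["force"],T[:3,:3].T@s["wrist_torque"])
```

```text
shift(tool mm) [-0.2278  0.2014  0.2435] turn deg [-0.0051 -0.0101 -0.0083]
j [ 0.4112  0.6443  1.89   -0.0001  0.6071  2.2602] F [ 0.5641 -0.2967 -2.4667] t 23.4833 w 0.018391570294628037
[0.6234 0.1307 2.4668] [-0.0226 -0.0111  0.062 ]
```

{"fn": "play_rows", "kwargs": {
  "rows": [0,0,0.0007,0,0,0,0.05,0,0,0,0,0,0,0.05]
}}

```text
clock: 23.65
tcp_pos: [0.5249, 0.2618, 0.0608]
orientation: [0.99, -0.139, 0.0, -0.0]
force: [-0.6, -1.3, 0.8]
grip_width: 0.0178
finger_force: 59.3
```

{"fn": "play_rows", "kwargs": {
  "rows": [0,0,0.0007,0,0,0,0.05,0,0,0,0,0,0,0.05]
}}

```text
clock: 23.82
tcp_pos: [0.5249, 0.2618, 0.0605]
orientation: [0.99, -0.139, 0.0, -0.0]
force: [-2.9, -2.6, 11.3]
grip_width: 0.0183
finger_force: 60.3
```

Run:
```python
from h import *
go(stop-(.057+.007)*xg+.005*zz,Rg);T=tool();s=get_state();print(T[:3,:3].T@s["force"],T[:3,:3].T@s["wrist_torque"])
```

```text
shift(tool mm) [-0.3362  0.1683 -0.453 ] turn deg [-0.0099 -0.0283  0.0026]
j [ 0.4111  0.6454  1.8903 -0.0003  0.6054  2.2601] F [-2.9475 -2.6337 11.3318] t 23.8167 w 0.01832873640601788
[ -2.1061   3.3394 -11.3334] [-0.535  -0.3326 -0.1551]
```

Seated on the vees. Unloading a little and sliding to the stop.

{"fn": "play_rows", "kwargs": {
  "rows": [0,0.0003,-0.0006,0,0,0,0.05,0.001,0,0,0,0,0,0.05,0.001,0,0,0,0,0,0.05,0.001,0,0,0,0,0,0.05,0.001,0,0,0,0,0,0.05,0,0,0,0,0,0,0.05]
}}

```text
clock: 24.32
tcp_pos: [0.5288, 0.2606, 0.0606]
orientation: [0.99, -0.139, 0.0, -0.0]
force: [-2.5, 1.4, 3.1]
grip_width: 0.018
finger_force: 59.2
```

{"fn": "play_rows", "kwargs": {
  "rows": [0.001,0,0,0,0,0,0.05,0,0,0,0,0,0,0.05]
}}

```text
clock: 24.48
tcp_pos: [0.5297, 0.2603, 0.0606]
orientation: [0.99, -0.139, 0.0, -0.0]
force: [-2.2, 1.8, 3.8]
grip_width: 0.0182
finger_force: 59.2
```

{"fn": "play_rows", "kwargs": {
  "rows": [0.001,0,0,0,0,0,0.05,0,0,0,0,0,0,0.05]
}}

```text
clock: 24.65
tcp_pos: [0.5307, 0.26, 0.0606]
orientation: [0.99, -0.139, 0.0, -0.0]
force: [-2.4, 1.7, 3.4]
grip_width: 0.0183
finger_force: 59.2
```

Run:
```python
from h import *
go(stop-(.057)*xg+.005*zz,Rg);T=tool();s=get_state();print(T[:3,:3].T@s["force"],T[:3,:3].T@s["wrist_torque"])
```

```text
shift(tool mm) [ 0.5517 -0.0443 -0.4405] turn deg [-0.0108 -0.0209 -0.0096]
j [ 0.4042  0.6494  1.8798 -0.0001  0.612   2.2533] F [-2.4133  1.6576  3.4336] t 24.65 w 0.018319032484791966
[-2.7744 -0.9319 -3.4344] [ 0.0896 -0.4096 -0.1473]
```

{"fn": "play_rows", "kwargs": {
  "rows": [0.001,0,0,0,0,0,0.05,0,0,0,0,0,0,0.05]
}}

```text
clock: 24.82
tcp_pos: [0.5314, 0.2597, 0.0605]
orientation: [0.99, -0.139, -0.0, -0.0]
force: [-3.8, 2.7, 3.7]
grip_width: 0.0179
finger_force: 59.3
```

{"fn": "play_rows", "kwargs": {
  "rows": [0.001,0,0,0,0,0,0.05,0,0,0,0,0,0,0.05]
}}

```text
clock: 24.98
tcp_pos: [0.5314, 0.2597, 0.0605]
orientation: [0.99, -0.139, -0.001, 0.0]
force: [-10.4, 8.2, 6.9]
grip_width: 0.0179
finger_force: 59.7
```

Run:
```python
from h import *
go(stop-(.057)*xg+.005*zz,Rg);T=tool();s=get_state();print(T[:3,:3].T@s["force"],T[:3,:3].T@s["wrist_torque"])
```

```text
shift(tool mm) [-0.1977 -0.1206 -0.4978] turn deg [ 0.023   0.0911 -0.0227]
j [0.4028 0.6506 1.8771 0.0012 0.6154 2.2511] F [-10.4029   8.2004   6.8696] t 24.9833 w 0.017946488883391006
[-12.2669  -5.023   -6.8521] [ 0.6678 -1.8385 -0.1089]
```

{"fn": "play_rows", "kwargs": {
  "rows": [-0.0006,-0.0003,0,0,0,0,0.05,0,0,0,0,0,0,0.05]
}}

```text
clock: 25.15
tcp_pos: [0.5314, 0.2597, 0.0605]
orientation: [0.99, -0.139, -0.0, 0.0]
force: [-5.7, 1.6, 5.0]
grip_width: 0.0181
finger_force: 59.4
```

{"fn": "play_rows", "kwargs": {
  "rows": [0,0,0,0,0,0,0.22,0,0,0,0,0,0,0.25,0,0,0,0,0,0,0.3,0,0,0,0,0,0,0.4,0,0,0,0,0,0,0.6,0,0,0,0,0,0,0.8,0,0,0,0,0,0,0.8],
  "grip_force": 20
}}

```text
clock: 25.73
tcp_pos: [0.5321, 0.2599, 0.0606]
orientation: [0.99, -0.139, 0.0, -0.0]
force: [0.1, 1.1, 0.7]
grip_width: 0.0676
finger_force: 0.0
```

{"fn": "play_rows", "kwargs": {
  "rows": [0,0,-0.005,0,0,0,0.8,0,0,-0.015,0,0,0,0.8,0,0,-0.02,0,0,0,0.8,0,0,-0.025,0,0,0,0.8,0,0,-0.025,0,0,0,0.8,0,0,-0.02,0,0,0,0.8,0,0,0,0,0,0,0.8,0,0,0,0,0,0,0.8]
}}

```text
clock: 26.4
tcp_pos: [0.5326, 0.2602, 0.172]
orientation: [0.99, -0.139, 0.001, -0.001]
force: [-0.0, -0.1, -0.8]
grip_width: 0.0683
finger_force: 0.0
```

Run:
```python
from h import *
go(stop-(.057)*xg+.005*zz,Rg)
f=wrist("w13");T=f["T"]
g=cv2.cvtColor(f["img"],cv2.COLOR_BGR2GRAY)
for n,p in dict(f0top=stop+.03*zz,f8top=stop-.008*xg+.03*zz,fl=stop+.03*yg,fr=stop-.03*yg,post=stop+.011*zz,end=stop-.15*xg,v2=stop-.115*xg).items():print(n,proj(f,T,p))
for s in(.04,.06,.08,.1,.135,.145,.15,.155):
    p=proj(f,T,stop-s*xg+.01*zz);r=int(round(p[1]));print(s,r,round(p[0],1),g[r,int(p[0])-30:int(p[0])+31:3] if r<400 else '')
c=int(proj(f,T,stop)[0]);r=int(proj(f,T,stop+.03*zz)[1])
for q in range(r-26,r+30,2):print(q,g[q,c-56:c+57:8])
```

```text
shift(tool mm) [ -1.4561   0.8642 111.0408] turn deg [-0.103  -0.1339 -0.0054]
j [ 0.4033  0.4923  1.8116 -0.0001  0.8347  2.2522] F [-0.024  -0.0805 -0.7524] t 26.4 w 0.06826375679336551
f0top [326.4901 137.5533]
f8top [326.4728 149.5091]
fl [287.4668 134.891 ]
fr [365.2676 134.9267]
post [326.4071 135.7983]
end [326.1396 304.0565]
v2 [326.1859 269.2641]
0.04 188 326.3 [ 59  59  60  60  60  59  58  77  92 104 111 109 103  89  67  59  60  59
  58  60  62]
0.06 213 326.3 [109 109 110 111 111 109  95  77  94 105 110 110 102  88  65  59  56  60
  60  59  60]
0.08 236 326.3 [109 109 110 107 108 109 101 137 170 187 110 110 100  86  62  57 100 110
  78  60  61]
0.1 259 326.2 [ 41  40  39  39  42  40  52 138 173 188 189 185 165 127  61  43  42  42
  41  39  39]
0.135 296 326.2 [108 105 107 107 106 107 107 136 174 187 188 181 160 116  91 104 105 103
 107 108 106]
0.145 306 326.2 [ 59  97 106 106 106 105 104 134 175 184 189 179 158 113 106 106 106 106
 105 104  60]
0.15 311 326.2 [100 106 104 106 107 107 107 105 107 118 135 122 109 105 104 102 105 104
 103 105 103]
0.155 316 326.2 [107 107 10
[... 1223 characters left out ...]
184 189 178 189 178 152 121  59  58  82]
147 [ 94 113 110 132 161 186 190 190 190 176 149  85  60  57  81]
149 [113 112 110 114 124 145 179 172 167 133  94  61  59  56  81]
151 [112 114 110 113 112 106 177 182 166 100  57  59  60  58  81]
153 [113 114 111 113 112 110 180 190 169  99  58  59  60  55  83]
155 [112 113 111 113  98 100 163 184 162  70  59  61  60  56  86]
157 [112 113 110 101  53  54 148 188 157  47  48  55  62  57  85]
159 [112 114 110  65  41  42 146 189 157  40  40  43  61  56  81]
161 [113 113 111  39  40  41 146 189 158  41  40  41  62  57  82]
163 [111 114 113  87  85  76 146 190 156  57  54  55  60  60  79]
165 [113 113 112 177 169 106 149 189 156  67  85  90  59  59  80]
```

Flange edges at rows 137 and 149 and the free end at row 310 all match the home pose within 1 px, and the fingers are clear. Handing in.

```bash
python3 -c "
from cell import *
print(finish_job())"
```

```text
the job is handed in; nothing more can be done
None
```

The shaft was parked in the angled rest and let go, regripped from the side, then laid in both gauge vees with its flange against the stop and released. I handed the job in at about 26 s on the clock; the verdict was not shown, but the last wrist image matched the home pose to within about 1 pixel.

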